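# Put the watch movement under glass and turn the lamp down

## Robot

A 6-joint arm with a two-finger parallel gripper is mounted at the origin on the work surface. World frame = base frame: x ahead of the robot, y to its left, z up, the work surface at z = 0. Lengths are in mm, angles in rad, forces in N, time in s.
With the tool pointing down it reaches from about 300 to 775 mm from the base axis. Payload 14.6 kg.
Tool frame: the origin (TCP) lies on the centre line of the jaws, within the pads' length; the fingertips stand 19 mm ahead of it and the grasp point (between the pads) is the TCP (bot.tip_reach is the distance from the TCP to the fingertips, in mm); z points along the fingers, y is the line along which they close (so a half turn about z gives the same grasp; the last joint's range is limited). The gripper opens to 85 mm and grips with 20 to 120 N. Pads are 22 mm wide; open, the fingers measure 114 mm over their backs; the gripper's body (76 mm by 85 mm) begins 54 mm behind the grasp point. The pads swing forward as they close: fully open they stand 13 mm farther back than shut.
Start: joints at [1.245, 0.3, 1.521, -0, 1.321, -0.067], TCP at [140.754, 531.675, 250.281] pointing down, gripper open.
Joint ranges: [-3.03, 3.03], [-0.79, 2.21], [0.23, 2.52], [-1.04, 4.18], [0, 3.07], [-2.55, 2.55]. Speed limits (rad/s): [2.22, 2.22, 2.57, 3.14, 3.14, 3.14].

## Interface

Orientations are given as a unit quaternion [w, x, y, z].
In Python, from rig import bot gives the robot as it stands. Calls block until the motion is done:
- bot.move_to(position, orientation): joint-space move of the TCP to a pose.
- bot.servo_line(position, attitude=None, speed=150, until_force=None): straight line of the TCP; attitude=None keeps the orientation; speed is the mean speed in mm/s. With until_force (N) it stops when the force on the tool has changed by that much, and returns True; else False.
- bot.move_joints(angles): joint-space move.
- bot.move_gripper(opening, grip_force=None): finger opening in mm; grip_force is the grip in N (None keeps the last); returns when the fingers have stopped.
- bot.dwell(seconds).
- bot.ik(position, orientation): joint angles nearest the present ones, or None.
- bot.read_state(): the state.
- bot.read_camera(name): name is "scene" or "top" or "wrist"; returns a dict with "image" (480x640x3 uint8, blue, green, red), "depth" (480x640 float32, mm along the optical axis (not along the pixel's ray), 0 where there is no reading), "fovy" (degrees; the focal length in pixels is half the picture's height over the tangent of half this angle, whatever the lens; pixels are square), "cx", "cy" (the principal point, pixels), "eye" and "attitude" of the camera in the world; the wrist camera has in their place "mount" (4x4, takes a point from camera to tool coordinates, whose origin is the TCP and whose axes are the flange's). Camera axes: x right, y down, z forward; pixel columns grow to the right and rows downward; lengths in mm; the calibration is good to about 2 mm. A picture is of the moment at which its call begins: read the wrist's pose just before it.
A pose or a line that the arm cannot do raises bot.MotionError and nothing moves.
- bot.finish_job(): hands the job in; it is judged then, once.
The state is a dict: "clock": time; "joint_positions": joint angles; "qvel": joint speeds; "effort": joint torques, N m; "ee_pos": TCP position; "tool_rot": TCP orientation; "ft_force": force on the tool from outside, world axes, zero at the start; "moment": the same for the moment, N m; "grip_width": finger opening in mm; "grip_force": force on a finger pad.
Only numpy, scipy, OpenCV 4.12 (cv2) and the standard library are available. Lean on these libraries where they do the work, as an engineer would, in place of code of your own. Each camera call takes 0.05 s, during which the arm holds its last target. There are 200 camera calls.

## Task

Take the watch movement off the sloping inspection stand and lay it flat in the middle of the round base dish, then lift the glass dome from its felt pad and set it over the movement in the dish, and only then bring the lamp's dimmer lever upright. Movement and glass are delicate: hold them with a light grip, set them down level and softly, do not tip the dome, and leave the other things on the bench where they are.

Things in the scene. Friction and masses are not known exactly. Their poses are not given: they have to be found in the camera images.
- movement: watch movement in its round brass holder: a solid disc 44 mm across and 16 mm thick with steel plate and small wheels on its upper face, 90 g (varies). Origin: centre of its underside; z: its axis, out of the upper face. At the start it lies flat on the stand's slope, so its z leans 35 degrees from vertical.
- stand: fixed inspection stand: aluminium slab 110 mm (along slope) x 120 mm (y), sloping 35 degrees, low edge at its -x side, high edge (102 mm) at +x. Origin: centre of its foot on the bench, z up. Slab's upper face is 70 mm above the origin; the movement's underside centre lies there too, held by two pins 6 mm thick, 24 mm apart, standing 10 mm out of the slab below it.
- dish: fixed round base dish, smooth and empty, 108 mm across, 16 mm high over its rim; flat inner floor 100 mm across, 12 mm above the bench; rim 4 mm wide standing 4 mm above the floor. (The other round dish, the parts tray, has five compartments.) Origin: centre of its underside.
- dome: glass dome, open below, 84 mm across outside, 78 mm inside, 45 mm free height inside, rounded shoulder, flat top at 55 mm, a round knob above it; 90 mm high in all, 150 g (varies). Starts upright on a round grey felt pad 100 mm across and 4 mm thick. Origin: centre of its open underside, z up.
- dome_knob (a point): centre of the dome's knob, 78 mm above the dome's underside; the knob is 24 mm across and 24 mm high, on a neck 12 mm across and 11 mm high.
- dimmer (a joint): angle of the dimmer lever, rad: 0 = leaning 0.6 rad (34 degrees) to the -x side of its block, 0.6 = upright, 1.2 = leaning as far to +x. It stays where it is left.
- dimmer_base: fixed grey block of the lamp dimmer, 70 x 50 x 25 mm, with the lever on it. Origin: centre of its underside, z up; the lever swings in its x-z plane about an axis along y, 22 mm above the origin.
- dimmer_tip (a point): centre of the black ball, 26 mm across, at the lever's end, 80 mm from the hinge axis; the stem is 10 mm thick.
- tray: bystander: round parts tray 110 mm across, 20 mm high, with five compartments and a steel hub; loose. Origin: centre of its underside.
- basket0: bystander: round wire-metal basket 76 mm across, 20 mm high, in the midst of the bench; loose. Origin: centre of its underside.
- basket1: bystander: another such basket, at the back; loose.
- loupe: bystander: black eyeglass loupe, 40 mm across, 30 mm high; loose. Origin: centre of its underside.
- glassblock: bystander: clear glass block 40 x 50 x 20 mm; loose. Origin: centre of its underside.
- tweezers: bystander: steel tweezers lying flat, 125 mm long, 9 mm high; loose. Origin: middle, at bench level.

How it is judged (in metres and radians):
On the way, in this order (a step that is already met when the one before it is completed fails the run):
1. the movement is lifted clear of the stand (its underside more than 140 mm from the centre of the stand's foot; it starts 70 mm from it) (distance between movement and stand above 0.14 m), for 0.1 s.
2. the movement lies flat on the dish's floor, within 8 mm of its centre, upper face up, let go and at rest (horizontal distance between movement and dish below 0.008 m and angle between movement's own z axis and vertical below 0.1 rad and z of movement in the frame of dish between 0.009 and 0.015 m and contact force between movement and the fingers below 0.1 N and linear speed of movement below 0.02 m/s), for 0.3 s.
3. the dome is lifted off its pad (underside more than 40 mm above the bench) (height (world z) of dome above 0.04 m), for 0.1 s.
4. the dome stands level on the dish's floor inside its rim, over the movement, let go and at rest (horizontal distance between dome and dish below 0.009 m and angle between dome's own z axis and vertical below 0.06 rad and z of dome in the frame of dish below 0.015 m and contact force between dome and the fingers below 0.1 N and linear speed of dome below 0.02 m/s), for 0.3 s.
5. the dimmer lever stands upright (0.6 rad, within 0.07 rad or 4 degrees) and is let go (value of joint dimmer between 0.53 and 0.67 rad and contact force between dimmer_base and the fingers below 0.1 N), for 0.3 s.
At the end, for the whole second after the job is handed in: The movement lies flat, upper face up, on the dish's floor within 8 mm of its centre; the dome stands level (within 3 degrees) on the dish's floor inside the rim, centred within 9 mm, over the movement; the dimmer lever stands upright within 4 degrees (0.6 +- 0.07 rad); all is let go and at rest (all of step 2 and all of step 4 and all of step 5 and velocity of joint dimmer below 0.05 rad/s); the robot touches nothing.
It fails at once if the movement or the glass dome is squeezed: more than 70 N from the fingers, both fingers added together (grip with 20 to 25 N) (contact force between any of movement, dome and the fingers above 70 N).
It fails at once if the movement or the dome is pressed into the dish with more than 25 N, or dropped on it: faster than 0.3 m/s within 8 mm of the dish's floor (lower it slowly and let go within 3 mm of the floor) (contact force between any of movement, dome and dish above 25 N or (horizontal distance between movement and dish below 0.04 m and z of movement in the frame of dish below 0.02 m and linear speed of movement above 0.3 m/s) or (horizontal distance between dome and dish below 0.04 m and z of dome in the frame of dish below 0.02 m and linear speed of dome above 0.3 m/s)).
It fails at once if the movement touches the dish while tilted more than 20 degrees (it must be set down level, not tipped in) (contact force between movement and dish above 0.3 N and angle between movement's own z axis and vertical above 0.35 rad).
It fails at once if the dome strikes the movement with more than 5 N or is tipped more than 30 degrees (contact force between dome and movement above 5 N or angle between dome's own z axis and vertical above 0.52 rad).
It fails at once if a bystander (parts tray, baskets, loupe, glass block, tweezers) is moved more than 15 mm (distance of any of tray, basket0, basket1, loupe, glassblock, tweezers from where it was at the start of the episode above 0.015 m).
It also fails if it takes over 58 s, if anything falls off the work surface, if the arm or the gripper's body presses on something with over 40 N, if the wrist force passes 120 N, or if a joint passes its speed limit or range.

## Working session

There is one attempt and no reset: what is moved stays moved. The work goes in short steps, each a Python script; the robot and the scene stay as the last script left them, time stands still between calls to the robot, and variables do not carry over. Pictures are saved under pics/ and viewed, at most 10 in all, crops included, and the job is handed in when it is done.

```bash
ls; mkdir -p pics
cat > h.py <<'E'
import numpy as np, cv2, pickle
from scipy.spatial.transform import Rotation as R
from rig import bot
def rot(q): return R.from_quat([q[1],q[2],q[3],q[0]])
def quat(r): x,y,z,w=r.as_quat(); return [w,x,y,z]
def snap(n):
    s=bot.read_state(); c=bot.read_camera(n)
    if n=='wrist':
        T=np.eye(4);T[:3,:3]=rot(s['tool_rot']).as_matrix();T[:3,3]=s['ee_pos'];T=T@np.array(c['mount'])
    else:
        T=np.eye(4);T[:3,:3]=rot(c['attitude']).as_matrix() if np.size(c['attitude'])==4 else np.array(c['attitude']);T[:3,3]=c['eye']
    c['T']=T;c['f']=240/np.tan(np.radians(c['fovy'])/2);return c
def cloud(c):
    v,u=np.mgrid[0:480,0:640];d=c['depth'].astype(float)
    P=np.stack([(u-c['cx'])*d/c['f'],(v-c['cy'])*d/c['f'],d],-1)
    P=P@c['T'][:3,:3].T+c['T'][:3,3];P[d<=0]=np.nan;return P
E
python3 - <<'E'
from h import *
for n in('top','scene'):
    c=snap(n);cv2.imwrite(f'pics/{n}0.png',c['image']);pickle.dump(c,open(f'{n}.pkl','wb'));print(n,c['T'].round(2),c['f'],c['cx'],c['cy'])
s=bot.read_state();print(s)
E
```

```text
pics
top [[-3.0000e-02 -9.8000e-01  1.9000e-01  3.7676e+02]
 [-1.0000e+00  3.0000e-02  3.0000e-02 -7.1200e+00]
 [-4.0000e-02 -1.9000e-01 -9.8000e-01  9.4989e+02]
 [ 0.0000e+00  0.0000e+00  0.0000e+00  1.0000e+00]] 478.1095837851969 316.35433098251474 239.95365529326915
scene [[-6.7000e-01  5.9000e-01 -4.5000e-01  9.4110e+02]
 [ 7.4000e-01  5.3000e-01 -4.0000e-01  3.8911e+02]
 [-0.0000e+00 -6.0000e-01 -8.0000e-01  8.5446e+02]
 [ 0.0000e+00  0.0000e+00  0.0000e+00  1.0000e+00]] 508.0007177215169 313.7280556800609 241.73859616092727
{'clock': 0.1, 'joint_positions': array([ 1.24542469e+00,  3.00460595e-01,  1.52149270e+00, -1.96025710e-05,
        1.32069077e+00, -6.66107896e-02]), 'qvel': array([ 1.28726744e-03, -1.68829045e-03, -1.29431963e-03, -1.30483125e-04,
        1.02703609e-03, -7.60429349e-06]), 'effort': array([ 3.15582191e-03, -5.44375384e+01, -3.62372088e+01, -5.43874023e-05,
        3.16656427e-03,  4.37756216e-05]), 'ee_pos': array([140.69171903, 531.51822435, 249.76445138]), 'tool_rot': array([-9.30618540e-05,  1.29017340e-01,  9.91642198e-01, -5.17489155e-04]), 'ft_force': array([-0.30608514, -0.277253  , -0.1767709 ]), 'moment': array([-0.022146  ,  0.03224614,  0.02110079]), 'grip_force': 0.0, 'grip_width': 85.32739454140491}
```

View pics/top0.png

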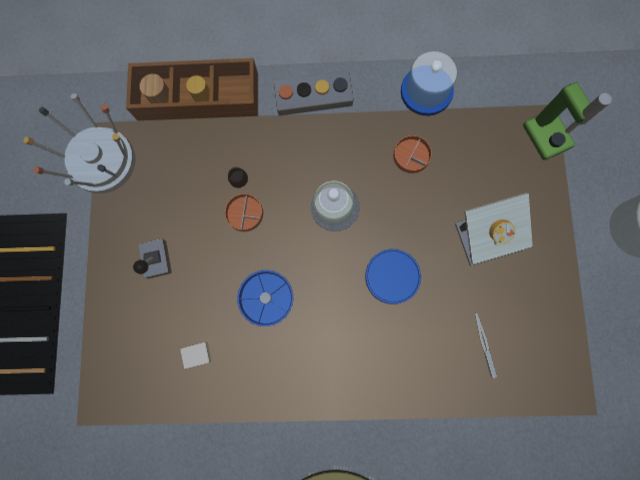

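View pics/scene0.png

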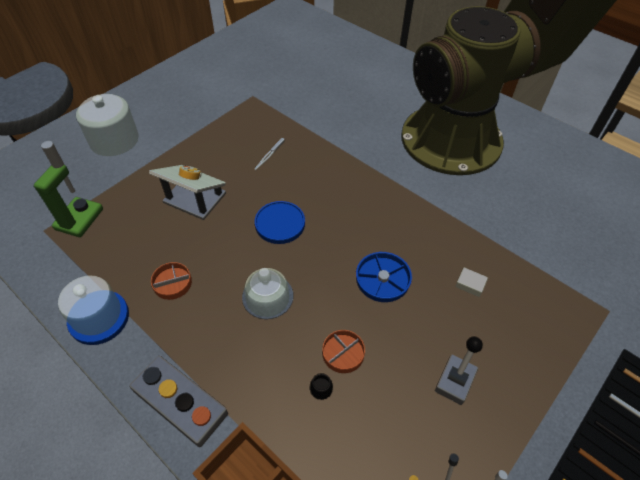

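Top view: movement ~(503,233) on the stand, plain dish (393,276), dome (335,200) on its pad, dimmer block (153,258) with ball (141,267), tray (265,298). The scene view agrees. Next, measure these from depth.

Run:
```python
from h import *
np.set_printoptions(precision=1,suppress=True)
for n in('top','scene'):
    c=pickle.load(open(n+'.pkl','rb'));P=cloud(c);hsv=cv2.cvtColor(c['image'],cv2.COLOR_BGR2HSV)
    pix=dict(top=dict(dish=(393,276),slab=(480,225),mov=(503,233),ball=(141,267),knob=(334,194),bench=(300,380)),scene=dict(dish=(280,222),slab=(212,182),mov=(189,173),ball=(475,345),knob=(265,273),bench=(300,180)))[n]
    print(n,{k:P[v[1],v[0]] for k,v in pix.items()})
    # blue dish: circle fit of the mask's points
    u,v=pix['dish'];m=((hsv[...,0]>105)&(hsv[...,0]<130)&(hsv[...,1]>150)).astype(np.uint8)
    k,l=cv2.connectedComponents(m);D=P[l==l[v,u]];D=D[~np.isnan(D[:,0])]
    (cx,cy),r=cv2.minEnclosingCircle(D[:,:2].astype(np.float32));print('dish',cx,cy,r,np.median(D,0))
    # slab: points near expected
    g=pix['mov'];Q=P[g[1]-45:g[1]+45,g[0]-50:g[0]+50].reshape(-1,3);Q=Q[(Q[:,2]>30)&(Q[:,2]<140)]
    best=None;rng=np.random.default_rng(0)
    for _ in range(400):
        a=Q[rng.choice(len(Q),3,False)];nn=np.cross(a[1]-a[0],a[2]-a[0]);L=np.linalg.norm(nn)
        if L<1:continue
        nn/=L;nn*=np.sign(nn[2]);i=abs((Q-a[0])@nn)<2
        if best is None or i.sum()>best[0]:best=(i.sum(),i)
    S=Q[best[1]];o=S.mean(0);nn=np.linalg.svd(S-o)[2][2];nn*=np.sign(nn[2]);h=(Q-o)@nn
    print('slab n',nn,'tilt',np.degrees(np.arccos(nn[2])),'az(low dir)',np.degrees(np.arctan2(nn[1],nn[0])),best[0],len(Q))
    ax=np.array([nn[0],nn[1],0]);ax/=-np.linalg.norm(ax);yy=np.cross([0,0,1],ax);xs=np.cross(yy,nn)
    rect=cv2.minAreaRect(np.c_[(S-o)@xs,(S-o)@yy].astype(np.float32));print('rect(slope,y)',rect,'centre',o+xs*rect[0][0]+yy*rect[0][1])
    M=Q[(h>11)&(h<22)];(a,b),r=cv2.minEnclosingCircle(np.c_[(M-o)@xs,(M-o)@yy].astype(np.float32));print('mov top',r,o+xs*a+yy*b+nn*16,'h',np.median(((M-o)@nn)),len(M),'mean',M.mean(0))
    # dimmer block and ball
    u,v=pix['ball'];B=P[v-50:v+60,u-50:u+50].reshape(-1,3);b0=P[v,u];
    T=B[(abs(B[:,2]-25)<3)];r_=cv2.minAreaRect(T[:,:2].astype(np.float32));print('block top',r_,len(T))
    A=B[(np.linalg.norm(B-b0,axis=1)<22)&(B[:,2]>65)];
    from scipy.optimize import least_squares
    f=least_squares(lambda p:np.linalg.norm(A-p,axis=1)-13,A.mean(0)-c['T'][:3,2]*-8,loss='soft_l1');print('ball',f.x,f.cost,len(A))
    u,v=pix['knob'];B=P[v-25:v+25,u-25:u+25].reshape(-1,3);A=B[B[:,2]>72];print('knob pts',len(A),np.nanmean(A,0),np.nanmin(A,0),np.nanmax(A,0))
    im=c['image'];
    crops=[im[v-40:v+40,u-53:u+53] for u,v in (pix['mov'],pix['ball'],pix['knob'],pix['dish'])]
    cr=[cv2.resize(x,(400,300),interpolation=cv2.INTER_CUBIC) for x in crops];cv2.imwrite(f'pics/{n}c.png',np.vstack([np.hstack(cr[:2]),np.hstack(cr[2:])]))
```

```text
top {'dish': array([ 478.4, -126.8,   10.7]), 'slab': array([ 559.9, -281.8,   82.2]), 'mov': array([ 543. , -320.7,   85.6]), 'ball': array([497.3, 335.4, 107.5]), 'knob': array([625.3, -15.8,  92.9]), 'bench': array([285. ,  60.1,   3.3])}
dish 478.1711730957031 -125.76836395263672 53.12734603881836 [ 477.9 -126.2   12.9]
slab n [-0.6 -0.1  0.8] tilt 34.91946395537539 az(low dir) -165.2866823960094 2476 3506
rect(slope,y) ((-2.8512611389160156, -1.5745582580566406), (111.56806945800781, 120.74170684814453), 0.06136806681752205) centre [ 553.9 -320.8   70.8]
mov top 22.960981369018555 [ 545.3 -323.5   84. ] h 16.46089572693056 416 mean [ 545.6 -322.3   84.9]
block top ((527.8384399414062, 344.9526672363281), (69.6608657836914, 50.0768928527832), 12.220404624938965) 536
ball [500.3 340.5  98.1] 51.20052225229954 165
knob pts 142 [625.7 -14.3  91.8] [615.6 -25.3  73.6] [639.6  -2.7  99.4]
scene {'dish': array([ 480.4, -123.8,   13.7]), 'slab': array([ 523.2, -283.1,   58.2]), 'mov': array([ 556.4, -309.3,   92.7]), 'ball': array([505.6, 341.7, 108.9]), 'knob': array([627.4, -11.6,  95.5]), 'bench': array([ 353.3, -184.2,    1.9])}
dish 478.76019287109375 -127.16853332519531 54.88130569458008 [ 480.7 -125.2   13.6]
slab n [-0.6 -0.1  0.8] tilt 34.74526967158838 az(low dir) -165.47141041397222 730 1384
rect(slope,y) ((-13.274730682373047, -7.085304260253906), (115.08283996582031, 122.07252502441406), 0.4734536111354828) centre [ 552.5 -322.5   71.9]
mov top 22.931434631347656 [ 543.9 -323.1   85.5] h 16.338039963569923 144 mean [ 547.9 -320.    88.3]
block top ((527.5807495117188, 344.3166809082031), (70.82718658447266, 49.81806945800781), 12.16651439666748) 809
ball [499.  338.6  97.6] 82.42537478503945 216
knob pts 167 [629.7 -12.6  90. ] [615.8 -26.4  72.6] [639.1  -3.8  99.4]
```

View pics/topc.png

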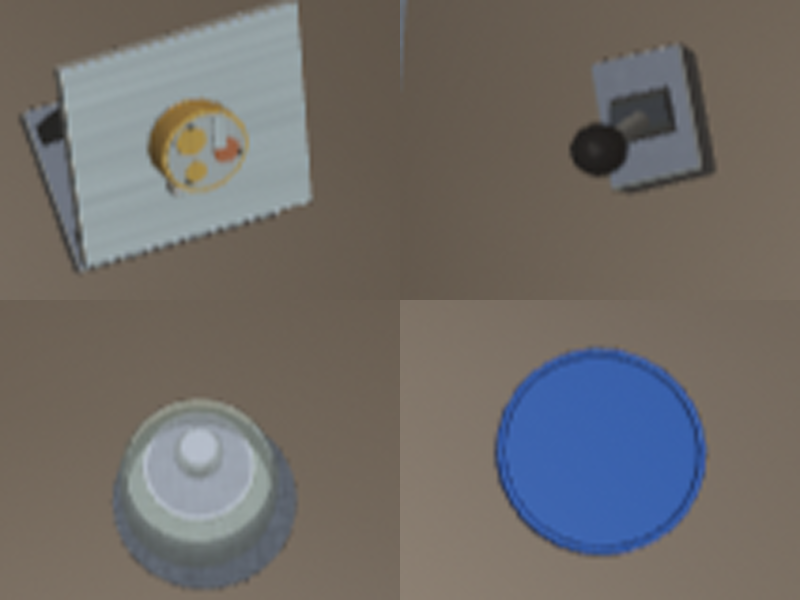

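View pics/scenec.png

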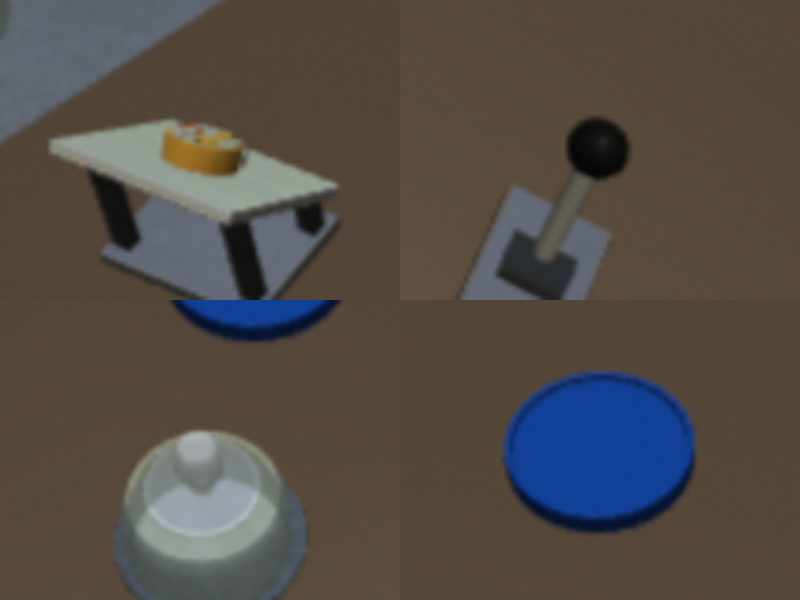

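Two independent cameras agree to within about 2 mm:
- **Movement:** underside at about (553.5, -321.3, 70.5), with the slope axis at az 14.6°.
- **Dish:** (478.5, -126.4).
- **Knob:** (627.5, -14.5, 82).
- **Dimmer:** block at (527.7, 344.5), yaw 12.2°, ball at (499.7, 339.5, 98).

First I'll grasp the movement, moving in along the slab normal.

```bash
cat >> h.py <<'E'
def att(z,y):
    """tool attitude with z along z and y along y; of the two half-turns the caller picks with sgn"""
    z=np.array(z,float);z/=np.linalg.norm(z);y=np.array(y,float);y-=z*(y@z);y/=np.linalg.norm(y)
    return quat(R.from_matrix(np.c_[np.cross(y,z),y,z]))
def best(p,z,y):
    c=[(abs(j[5]),q) for q in (att(z,y),att(z,-np.array(y))) if (j:=bot.ik(p,q)) is not None]
    return min(c,key=lambda t:t[0])[1]
def az(d): a=np.radians(d);return np.array([np.cos(a),np.sin(a),0])
def st(*t):
    s=bot.read_state();print(*t,'t%.1f'%s['clock'],s['ee_pos'].round(1),'w%.1f g%.1f'%(s['grip_width'],s['grip_force']),s['ft_force'].round(1),flush=True)
A=14.6;t35=np.radians(35);N=-az(A)*np.sin(t35)+np.array([0,0,np.cos(t35)])
MOV=np.array([553.5,-321.3,70.5]);DISH=np.array([478.5,-126.4]);KNOB=np.array([627.5,-14.5,82.])
DOWN=np.array([0,0,-1.])
E
python3 - <<'E'
from h import *
print(bot.tip_reach)
pre=MOV+N*110;q=best(pre,-N,az(A+90))
print(bot.ik(pre,q).round(2),bot.ik(MOV+N*21,q))
bot.move_gripper(60,22)
bot.move_to(pre,q);st('pre');print(bot.tip_reach)
c=snap('wrist');cv2.imwrite('pics/w1.png',c['image'])
hit=bot.servo_line(MOV+N*45,speed=80)
hit=bot.servo_line(MOV+N*17,speed=20,until_force=4);st('hit',hit)
p=bot.read_state()['ee_pos'];print('height over slab',(p-MOV)@N, 'lateral',p-MOV-N*((p-MOV)@N))
E
```

```text
19.0
[-0.86  0.39  1.73  0.74  0.87  0.01] [-0.77535712  0.55081488  1.69011622  0.82023669  0.73753367 -0.03841438]
pre t3.8 [ 492.8 -336.7  160.7] w59.5 g0.0 [ 0.1 -0.6 -0.1]
19.0
hit False t6.3 [ 544.1 -323.8   84.5] w60.2 g0.0 [ 0.5 -0.2 -0.5]
height over slab 17.10325678780298 lateral [ 0.05875774 -0.038623    0.03299709]
```

View pics/w1.png

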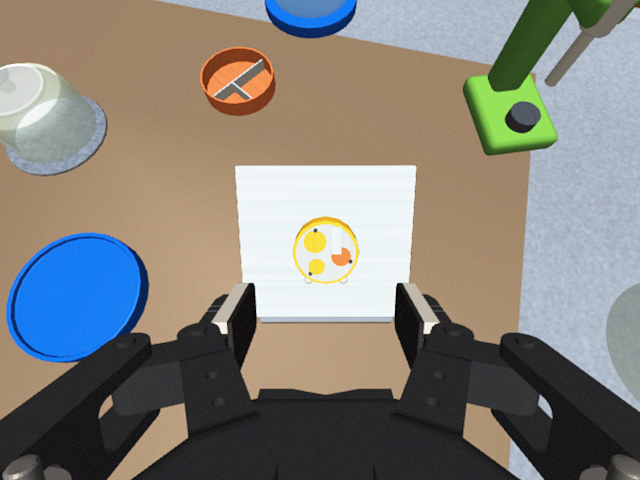

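The view shows the movement centred between the fingers (326,248), with the pins below it (308 and 344, 281). Now grip, lift, and carry it above the dish.

Run:
```python
from h import *
bot.servo_line(MOV+N*20,speed=40)
bot.move_gripper(30,22);st('grip')
if bot.read_state()['grip_width']<40: raise SystemExit('missed')
p=MOV+N*20
bot.servo_line(p+N*30,speed=60)
bot.servo_line(p+N*30+[0,0,110],speed=150);st('up')
T=np.r_[DISH,140.];q=best(T,DOWN,az(np.degrees(np.arctan2(*DISH[::-1]))))
bot.move_to(T,q);st('over')
c=snap('top');cv2.imwrite('pics/t2.png',cv2.resize(c['image'][180:360,280:520],(800,600)))
s=snap('scene');cv2.imwrite('pics/s2.png',cv2.resize(s['image'][100:280,160:400],(800,600)))
```

```text
grip t6.9 [ 542.3 -324.2   87.1] w42.9 g21.7 [-6.2  1.6  4.5]
up t8.4 [ 525.5 -328.2  220.2] w42.7 g22.7 [-0.2  0.6 -1. ]
over t9.3 [ 478.7 -126.9  139.9] w43.3 g22.7 [-0.1 -1.3 -0.4]
```

View pics/s2.png

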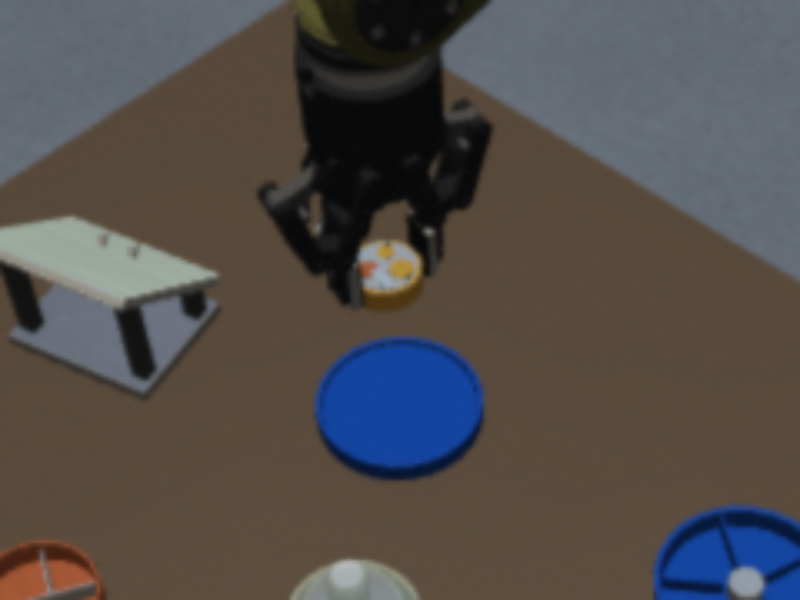

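The movement is held level above the dish. Lower it gently, release, then check.

Run:
```python
from h import *
T=np.r_[DISH,0]
bot.servo_line(T+[0,0,44],speed=70);st()
h=bot.servo_line(T+[0,0,30],speed=8,until_force=2.5);st('hit',h)
z=bot.read_state()['ee_pos'][2]
bot.move_gripper(58,22);st('open')
bot.servo_line(T+[0,0,150],speed=90)
K=KNOB+[0,0,80];q=best(K,DOWN,az(0));bot.move_to(K,q);st('knob')
c=snap('top');P=cloud(c)
cv2.imwrite('pics/t3.png',cv2.resize(c['image'][160:340,270:510],(800,600)))
D=P[225:330,340:450].reshape(-1,3);D=D[np.hypot(*(D[:,:2]-DISH).T)<40];M=D[(D[:,2]>22)&(D[:,2]<40)]
print(len(M),cv2.minEnclosingCircle(M[:,:2].astype(np.float32)),np.median(M,0))
```

```text
t10.9 [ 478.7 -126.5   44.4] w42.8 g22.7 [ 0.3 -0.4 -0.8]
hit True t12.3 [ 478.5 -126.4   31.7] w43.3 g23.2 [-1.6  0.5  5.5]
open t12.6 [ 478.  -126.2   31.1] w57.8 g0.0 [ 0.   0.6 -0.1]
knob t14.8 [626.9 -14.9 161.4] w57.9 g0.0 [-0.1 -0.5 -0.6]
198 ((479.791259765625, -129.33969116210938), 21.42300796508789) [ 483.68927875 -136.55459956   29.21022487]
```

View pics/t3.png

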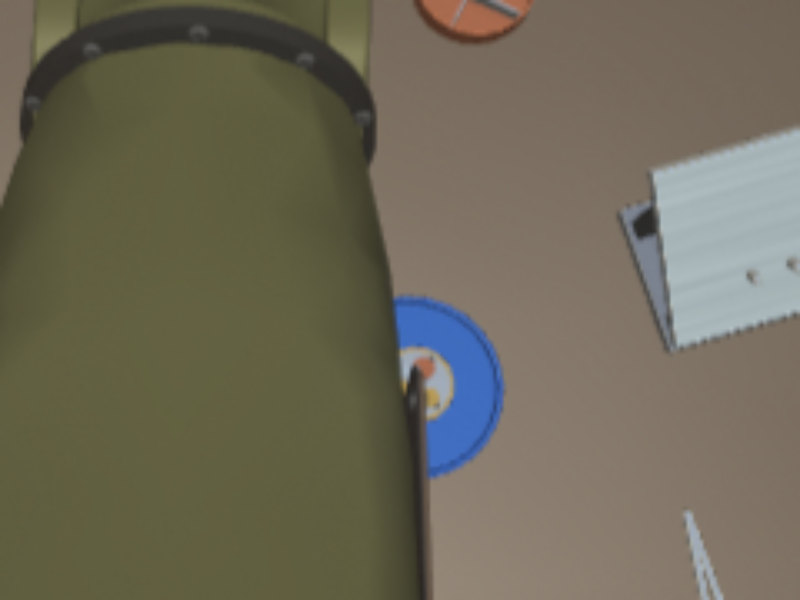

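The movement lies flat in the dish: its right edge at 453 against the dish edge at 503 puts it within about 2 mm of centre, allowing for parallax. Next, the dome.

Run:
```python
from h import *
c=snap('scene');P=cloud(c).reshape(-1,3)
D=P[np.hypot(*(P[:,:2]-DISH).T)<40];M=D[(D[:,2]>25)&(D[:,2]<34)]
print(len(M),cv2.minEnclosingCircle(M[:,:2].astype(np.float32)),np.median(M,0))
G=KNOB+[0,0,3]
bot.servo_line(G+[0,0,35],speed=80)
h=bot.servo_line(G,speed=30,until_force=4);st('at knob',h)
if h: raise SystemExit
bot.move_gripper(10,24);st('grip')
if bot.read_state()['grip_width']<15: raise SystemExit('missed')
bot.servo_line(G+[0,0,20],speed=25);bot.servo_line(G+[0,0,75],speed=80);st('up')
c=snap('scene');cv2.imwrite('pics/s4.png',cv2.resize(c['image'][130:355,150:450],(800,600)))
```

```text
5 ((477.7413024902344, -121.96102905273438), 14.781965255737305) [ 483.34847508 -130.49787647   28.95705567]
at knob False t16.9 [627.6 -14.5  85.2] w58.1 g0.0 [-1.   0.6 -0.3]
grip t17.3 [627.5 -14.5  85.1] w22.9 g23.5 [-0.8 -0.2  1.1]
up t19.1 [627.3 -14.5 159.5] w23.4 g23.6 [ 0.3 -0.8 -1.9]
```

View pics/s4.png

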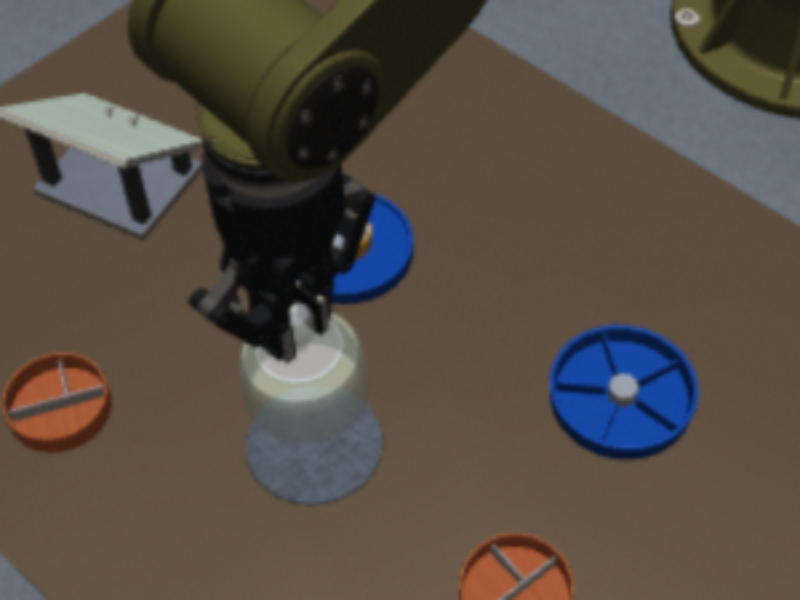

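The dome hangs level and clear of the pad. Carry it over the dish, then lower it.

Run:
```python
from h import *
T=np.r_[DISH,0]
bot.servo_line(T+[0,0,160],speed=90);st('over')
bot.servo_line(T+[0,0,104],speed=50)
h=bot.servo_line(T+[0,0,91],speed=8,until_force=2.5);st('hit',h)
if not 88<bot.read_state()['ee_pos'][2]<97: raise SystemExit('odd')
bot.move_gripper(56,24);st('open')
bot.servo_line(T+[0,0,190],speed=90)
B=np.array([499.7,339.5,200]);q=best(B,DOWN,az(12.2))
bot.move_to(B,q);st('ball')
c=snap('top');cv2.imwrite('pics/t5.png',cv2.resize(c['image'][160:340,270:510],(800,600)))
s=snap('scene');P=cloud(s).reshape(-1,3);Q=P[np.hypot(*(P[:,:2]-DISH).T)<40];Q=Q[Q[:,2]>82];print('knob',len(Q),Q.min(0),Q.max(0))
```

```text
over t21.4 [ 478.7 -126.3  159.9] w23.0 g23.6 [ 0.4  0.6 -1.8]
hit True t23.9 [ 478.3 -126.4   93. ] w23.0 g24.0 [-2.4 -0.   4.9]
open t24.3 [ 478.  -126.2   92.5] w55.5 g0.0 [ 0.2 -0.5 -0.3]
ball t27.2 [500.2 338.6 200. ] w56.1 g0.0 [-0.1  0.2  0.3]
knob 137 [ 468.8489078  -137.69049334   83.07415579] [ 490.63415233 -115.09329833  106.72045354]
```

View pics/t5.png

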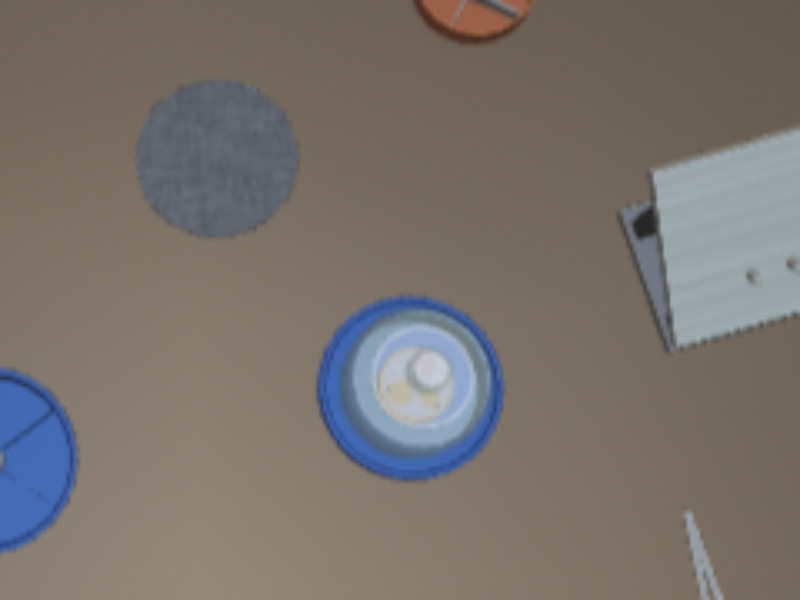

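The dome stands level and centred at (410,385), over the movement. Last is the lever: grip the ball along its swing direction and carry it upright.

Run:
```python
from h import *
B=np.array([499.7,339.5,102]);U=np.array([527.7,344.6,105.])
bot.move_gripper(65,20)
bot.servo_line(B+[0,0,30],speed=80);h=bot.servo_line(B,speed=40,until_force=5);st('at ball',h)
if h: raise SystemExit
bot.move_gripper(24,20);st('grip')
bot.servo_line(U,speed=30);st('upright')
bot.dwell(.2);bot.move_gripper(65,20);st('open')
bot.servo_line(U+[0,0,110],speed=90)
bot.move_to([400,250,300],best([400,250,300],DOWN,az(32)));st()
from scipy.optimize import least_squares
for n in('top','scene'):
    c=snap(n);P=cloud(c).reshape(-1,3);a=P[(np.hypot(*(P[:,:2]-U[:2]).T)<35)&(P[:,2]>92)&(P[:,2]<125)]
    f=least_squares(lambda p:np.linalg.norm(a-p,axis=1)-13,a.mean(0)+c['T'][:3,2]*8,loss='soft_l1');print(n,f.x.round(1),len(a),'off',((f.x-U)@az(12.2)).round(1))
    if n=='scene': cv2.imwrite('pics/s6.png',c['image'])
```

```text
at ball False t29.5 [499.8 339.6 102.2] w65.2 g0.0 [0.1 0.8 0.3]
grip t30.0 [499.8 339.5 102.2] w24.4 g19.2 [-1.4 -0.5  3.5]
upright t31.1 [527.5 344.7 105. ] w24.5 g20.0 [-4.1  1.9  2.7]
open t31.7 [527.8 344.5 105. ] w64.9 g0.0 [-1.   0.1 -0.1]
t33.9 [400.5 250.3 299.6] w65.1 g0.0 [ 1.5 -0.7 -0.2]
top [528.4 346.1 103.4] 167 off 1.0
scene [526.8 344.4 102.6] 222 off -0.9
```

View pics/s6.png

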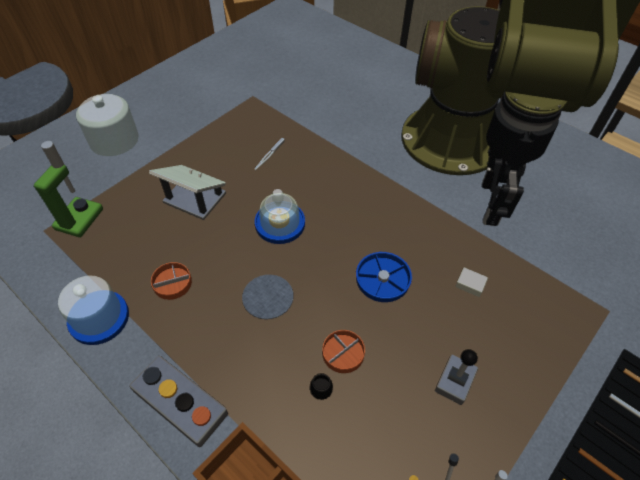

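The dome sits in the dish at (280,215), the lever is upright at (469,357) with the ball within 1 mm of plumb, and the bystanders haven't moved. Handing in.

```bash
python3 -c "
from rig import bot
print(bot.finish_job())"
```

```text
the job is handed in; nothing more can be done
None
```

I handed the job in at about 34 s: in the last pictures the movement lies flat in the dish, the dome stands over it, and the dimmer lever is upright (ball within about 1 mm of plumb); no verdict came back.

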